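# Close the pressure cell with the click wrench

## Task

Fit the ring of the click wrench down over the square head of the nut on the pressure cell, fully seated on the nut's round flange and without leaning on it hard, and tighten the nut (clockwise seen from above) until the wrench clicks, that is, until its handle gives. Stop at the click, well before the handle comes up against its end stop, and let go, so that the handle springs back and the wrench is left seated on the nut. Leave the other things on the worktop alone.

Things in the scene. Friction and masses are not known exactly. Their poses are not given: they have to be found in the camera images.
- cell: Pressure cell: round steel pot, bolted down. Base disc 120 mm wide, 9 mm high; ribbed pot 87 mm wide, top 48 mm above the worktop; a plug 14 mm thick juts out of its side along +x to 56 mm from the axis. On top is the closing nut. Origin on its axis at the worktop, z up.
- nut_head (a point): Centre of the nut's flat top, on the cell's axis, 81 mm above the worktop. Round flange 76 mm wide, its upper face 23 mm below this point; on it the square head, 40 x 40 mm, edges rounded 3 mm, its topmost 4 mm drawn in to 34 x 34 mm. x and y lie square to the head's sides and turn with the nut. Tightens clockwise seen from above.
- nut_edge (a point): Point on the nut 20 mm from nut_head along its x; shows how far the nut has turned. While turned, the nut resists (0.4 to 0.55 N m at the start), ever more until the wrench gives, after some 0.3 to 0.9 rad: this differs each time and cannot be seen. It stays where it is left.
- wrench: The wrench, about 0.23 kg (head 0.18, handle 0.05): head and handle lie flat, right way up for use, underside level. Origin at the underside of the head, on the hole's axis; x points away from the handle. Seated, it stays level on the nut when let go.
- wrench_ring (a point): Centre of the wrench's head, 10 mm above its underside. Steel block 66 x 66 x 20 mm with a square through hole 42.4 mm wide, sides along x and y (1.2 mm play a side on the nut's head; lower mouth chamfered 2 mm). Fits in any of four quarter turns. Seated on the flange, this point is 68 mm above the worktop. x points away from the handle.
- wrench_grip (a point): Middle of the handle's grey grip, 125 mm from wrench_ring on its -x side, 10 mm above the wrench's underside. Grip 22 mm wide, 20 mm high, 110 mm long (from 85 to 195 mm from the ring's centre); between it and the head a steel neck 14 mm wide, in a block at the head. x points to the head, z up.
- handle_end (a point): End of the handle, 195 mm from wrench_ring. The handle turns about the axis of wrench_ring, held in line with the head by a spring. Pulled clockwise (from above) it gives at about 0.65 N m (5.2 N at wrench_grip); the torque then falls, to about 0.4 N m after 0.25 rad; end stop at 0.34 rad. Let go, it springs back. Anticlockwise it is rigid.
- viscometer: Tall instrument on a tripod stand at the left, fixed: its head hangs over the worktop from about 0.28 m up; keep the arm clear of it. Origin under it at the worktop.
- cap: Bystander: white loose cap, 44 mm wide, 24 mm high. Origin under its centre.
- cup: Bystander: clear cup, 70 mm wide, 84 mm high. Origin under its centre.
- jar: Bystander: brown jar with white lid, 53 mm wide, 62 mm high. Origin under its centre.
- amber_vial: Bystander: small brown vial with black cap, 17 mm wide, 56 mm high, standing. Origin under its centre.
- small_beaker: Bystander: small beaker, 51 x 55 mm, 51 mm high. Origin under its centre.
Not all that is in view belongs to the job. There is more than one size of the cell; the job needs the larger.

How it is judged:
By the outcome, as a careful person would: the job done as asked, in the order asked, and still so for the second after the job is handed in, with the robot touching nothing.
It also fails if it takes over 72 s, if anything falls off the work surface, if the arm or the gripper's body presses on something with over 40 N, if the wrist force passes 120 N, or if a joint passes its speed limit or range.

## Robot

A 7-joint arm with a two-finger parallel gripper is mounted at the origin on a cart in front of the work surface, level with it; the furniture and walls round the work are solid. World frame = base frame: x ahead of the robot, y to its left, z up, the work surface at z = 0. Lengths are in m, angles in rad, forces in N, time in s.
With the tool pointing down it reaches from about 0.4 to 0.85 m from the base axis. Payload 10.4 kg.
Tool frame: the origin (TCP) lies at the very end of the fingers, on their centre line; the grasp point (between the pads) lies 19 mm behind it; z points along the fingers, y is the direction in which the jaws open and shut (so a half turn about z gives the same grasp; the last joint's range is limited). The gripper opens to 87 mm and grips with 3 to 60 N. Pads are 19 mm wide; open, the fingers measure 117 mm over their backs; the gripper's body (75 mm by 190 mm) begins 51 mm behind the grasp point.
Start: joints at [1.198, 0.332, -0.065, 1.46, 0.022, 1.35, -0.088], TCP at [0.214, -0.587, 0.223] pointing down, gripper open.
Joint ranges: [-2.6, 2.6], [-0.5, 2.12], [-1.47, 1.34], [0.16, 2.42], [-1.27, 4.41], [0.06, 2.06], [-2.6, 2.6]. Speed limits (rad/s): [2.22, 2.22, 2.79, 2.79, 3.14, 3.14, 3.14].

## Interface

Orientations are given as a unit quaternion [x, y, z, w].
In Python, from bench import read_state, imaging, r gives the robot as it stands. The module is installed in compiled form; this text tells all that it offers.
- The arm moves only by the tool move_arm, never from a script. Its argument "series" is a list of rows, each a list of 4 numbers: the shift along the tool's x, y, z in m, then the turn about the tool's z in rad. In form: [[x, y, z, roll], ...]. A call has 1 to 20 rows; each row is the pose to reach, as a shift and turn from the pose commanded when the call began, along the tool's axes at that moment; what a row does not reach only later rows make up. A row lasts 1/10 s, in which the tool goes at most 50 mm and 8.59 degrees, less where a joint would pass 70% of its speed; a pose out of reach is approached as far as the arm can. A call with a gripper value outside its range is refused whole. "claw" is the gripper's target within -1 to 1 (fully open at 1, half-way at 0, shut at -1), set as the call begins (left out, the last holds). The fingers move at their own pace and stop on an object; "newtons" is the grip in N (left out, the last holds). Time passes only in rows, so rows that repeat a pose let the fingers close. It gives the time, the measured TCP pose, the force and the opening at its end, in the units of the state.
- read_state(): the state, without advancing time (a new reading comes with each control period).
- imaging.camera(name): name is "scene" or "top" or "wrist"; returns (picture, depth): 480x640x3 uint8, red, green, blue; 480x640 float32, m along the optical axis (not along the pixel's ray), 0 where there is no reading.
- imaging.get_calibration(name): a dict with "camera_matrix" (3x3 intrinsics, pixels), "R" (3x3) and "t" (3): a world point X has camera coordinates R X + t. Camera axes: x right, y down, z forward; pixel columns grow to the right and rows downward; lengths in m; the calibration is good to about 2 mm. The wrist camera is an equidistant fisheye: a pixel r from the principal point sees the ray r / f radians off the axis. A picture is of the moment at which its call begins: read the wrist's pose just before it. get_calibration takes no time and is no camera call; for the wrist camera it gives the pose at the moment of the call.
- r.close_job(): hands the job in, once; it reports no verdict.
The state is a dict: "time": time; "joint_positions": joint angles; "joint_vel": joint speeds; "joint_torque": joint torques, N m; "ee_pos": TCP position; "eef_rot": TCP orientation; "ft_force": force on the tool from outside, world axes, zero at the start; "torque": the same for the moment, N m; "width": finger opening in m.
Only numpy, scipy, OpenCV 4.12 (cv2) and the standard library are available. Lean on these libraries where they do the work, as an engineer would, in place of code of your own. Each camera call takes 0.05 s, during which the arm holds its last target.

## Working session

There is one attempt and no reset: what is moved stays moved. The work goes in short steps, Python scripts to look and compute and a tool call to move; the robot and the scene stay as the last step left them, time stands still between calls to the robot, and variables do not carry over. Pictures are saved under pics/ and viewed, and the job is handed in when it is done.

Besides the shell and the picture viewer there is one more tool, called after "Call:" by a JSON object that holds its "name" and its "arguments", one argument or row to a line. move_arm: Moves the arm, as the interface text tells. Its arguments: {"type":"object","properties":{"series":{"type":"array","items":{"type":"array","items":{"type":"number"}}},"claw":{"type":"number"},"newtons":{"type":"number"}},"required":["series"]}

```bash
mkdir -p pics; ls
cat > h.py <<'E'
from bench import read_state, imaging, r
import numpy as np, cv2
def snap(n,f):
    c=imaging.get_calibration(n); p,d=imaging.camera(n)
    cv2.imwrite('pics/%s.png'%f,p[:,:,::-1]); np.savez('pics/%s.npz'%f,p=p,d=d,K=c['camera_matrix'],R=c['R'],t=c['t'],n=n)
    return p,d,c
def load(f): return np.load('pics/%s.npz'%f)
def ray(c,u,v,fish=False):
    K=c['K'];x=(u-K[0,2])/K[0,0];y=(v-K[1,2])/K[1,1]
    if fish:
        th=np.hypot(x,y);s=np.sin(th)/th if th>1e-9 else 1;d=np.array([x*s,y*s,np.cos(th)])
    else: d=np.array([x,y,1.])
    R=c['R'];return -R.T@c['t'],R.T@d
def onplane(c,u,v,z,fish=False):
    o,d=ray(c,u,v,fish);return o+d*(z-o[2])/d[2]
def proj(c,X,fish=False):
    p=c['R']@np.array(X)+c['t'];K=c['K']
    if fish:
        rr=np.hypot(p[0],p[1]);th=np.arctan2(rr,p[2]);x,y=p[0]/rr*th,p[1]/rr*th
    else: x,y=p[0]/p[2],p[1]/p[2]
    return K[0,0]*x+K[0,2],K[1,1]*y+K[1,2]
def depthpt(c,u,v):
    o,d=ray(c,u,v);return o+d*c['d'][v,u]
E
python3 - <<'E'
from h import *
s=read_state(); print({k:np.round(v,3) for k,v in s.items()})
for n in ['scene','top','wrist']:
    p,d,c=snap(n,n+'0'); print(n,np.round(c['camera_matrix'],1).tolist(),np.round(c['R'],3).tolist(),np.round(c['t'],3), (d>0).mean())
E
```

```text
pics
{'time': np.float64(0.0), 'joint_positions': array([ 1.198,  0.333, -0.065,  1.461,  0.022,  1.35 , -0.088]), 'joint_vel': array([ 0.   , -0.   , -0.001,  0.002,  0.001,  0.001,  0.001]), 'joint_torque': array([ 2.0000e-03, -6.2326e+01,  2.6000e-02, -3.8990e+01, -6.1000e-02,
        4.0000e-02,  0.0000e+00]), 'ee_pos': array([ 0.214, -0.587,  0.222]), 'eef_rot': array([ 0.985,  0.174, -0.   , -0.001]), 'ft_force': array([ 0.211, -0.054,  0.268]), 'torque': array([ 0.042, -0.012, -0.035]), 'width': np.float64(0.087)}
scene [[500.6, 0.0, 313.9], [0.0, 500.6, 238.0], [0.0, 0.0, 1.0]] [[-0.775, -0.631, 0.02], [-0.434, 0.51, -0.743], [0.459, -0.584, -0.669]] [0.413 0.318 0.917] 0.9961165364583333
top [[504.5, 0.0, 316.0], [0.0, 504.5, 236.6], [0.0, 0.0, 1.0]] [[-0.012, -1.0, 0.006], [-0.997, 0.011, -0.081], [0.081, -0.007, -0.997]] [-0.054  0.551  1.443] 0.9959700520833333
wrist [[371.6, 0.0, 322.4], [0.0, 371.6, 240.7], [0.0, 0.0, 1.0]] [[0.343, -0.939, -0.001], [-0.904, -0.33, 0.272], [-0.256, -0.092, -0.962]] [-0.625 -0.032  0.39 ] 0.9853450520833333
```

View pics/scene0.png

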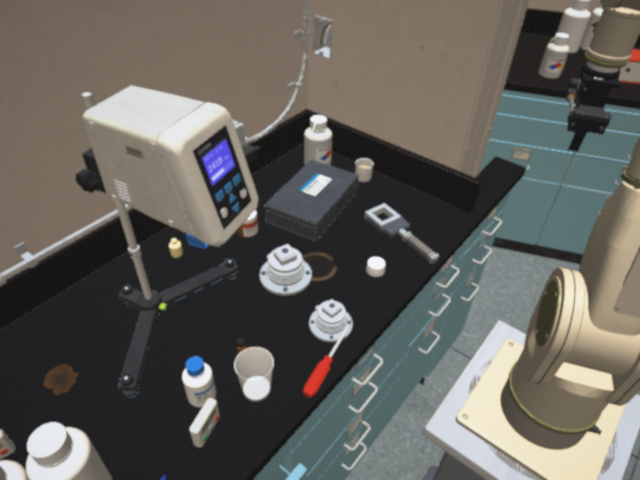

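View pics/top0.png

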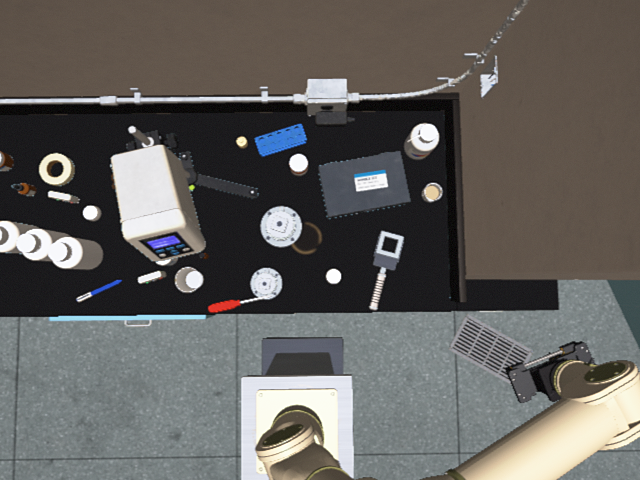

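View pics/wrist0.png

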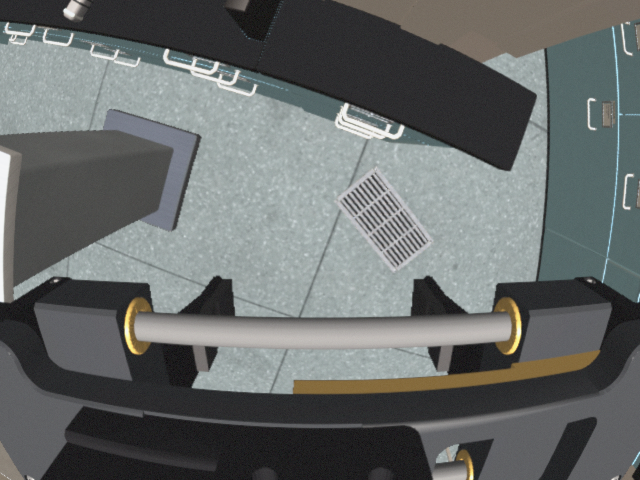

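The top view shows two cells: one at about (281,227) px and one at about (266,283) px. The wrench head is at (388,245) and its handle end at (375,305). The cell at (281,227) looks larger. I'll check it in an enlarged crop and measure it.

Run:
```python
from h import *
T=load('top0');S=load('scene0')
a=T['p'][180:325,220:420,::-1]; a=cv2.resize(a,None,fx=4,fy=4,interpolation=cv2.INTER_CUBIC); cv2.imwrite('pics/cropT.png',a)
b=S['p'][195:345,240:450,::-1]; b=cv2.resize(b,None,fx=3.8,fy=3.8,interpolation=cv2.INTER_CUBIC); cv2.imwrite('pics/cropS.png',b)
for n,u,v in [('big',280,227),('small',266,283),('head',378,256),('grip',377,290),('end',374,306),('table',340,240),('table2',420,290),('ringhole',389,244)]:
    print(n,np.round(depthpt(T,u,v),4))
# heights map: print extent of >3mm components
print(T['d'].dtype)
```

```text
big [0.5741 0.0401 0.0774]
small [0.4183 0.0813 0.0619]
head [ 0.4921 -0.24    0.0204]
grip [ 0.394  -0.2348  0.0218]
end [ 0.3483 -0.2253  0.0207]
table [ 0.5414 -0.1315  0.0007]
table2 [ 0.392  -0.3633  0.0009]
ringhole [ 0.5274 -0.2745  0.0092]
float32
```

View pics/cropT.png

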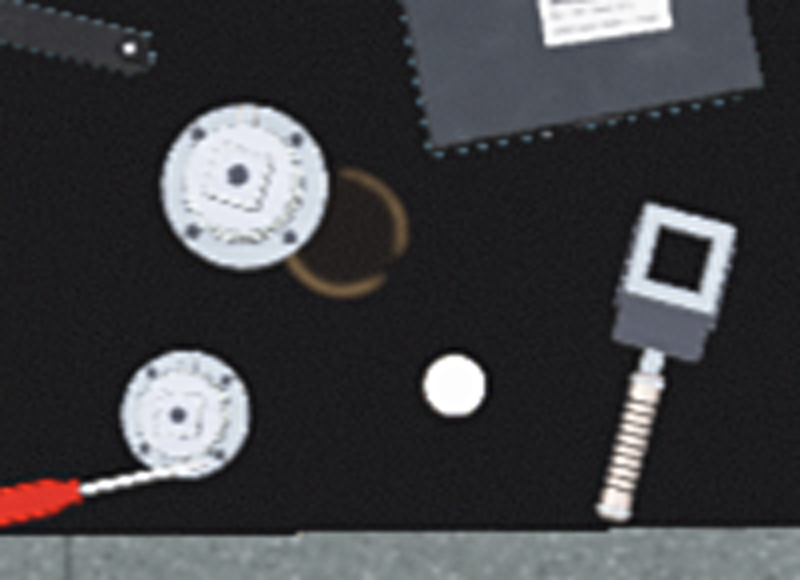

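View pics/cropS.png

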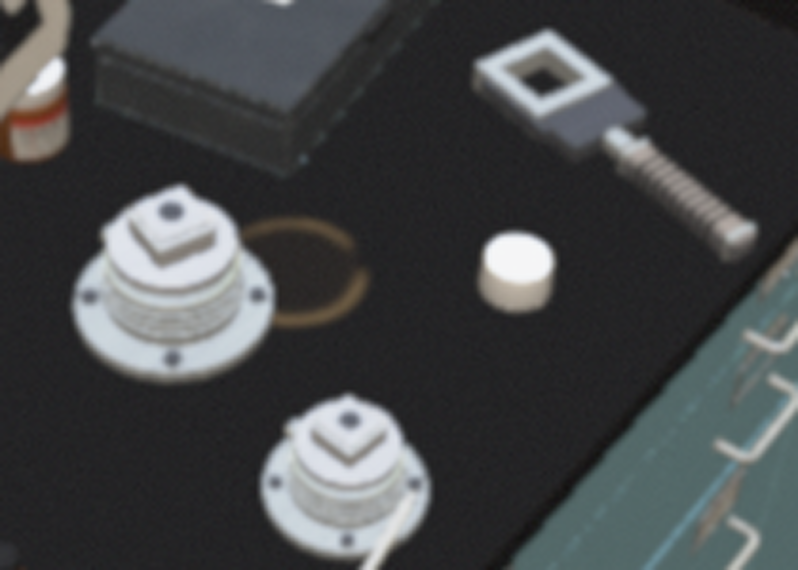

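```bash
cat >> h.py <<'E'
from scipy.spatial.transform import Rotation as Ro
def tgt(p,yaw):
    """shift in tool axes + roll to reach world p with tool x at yaw (tool down)"""
    s=read_state();R=Ro.from_quat(s['eef_rot']).as_matrix()
    y0=np.arctan2(R[1,0],R[0,0]); d=R.T@(np.array(p)-s['ee_pos'])
    return np.round(d,4), round(float(-(yaw-y0)),4), np.round(s['ee_pos'],4), round(float(y0),4)
E
python3 - <<'E'
from h import *
c=load('wrist0');s=read_state();R=Ro.from_quat(s['eef_rot']).as_matrix()
cc=-c['R'].T@c['t'];print('cam in tool',R.T@(cc-s['ee_pos']), 'axes',np.round(R.T@c['R'].T,3).tolist())
print(tgt([0.30,-0.38,0.30],0.)); print(tgt([0.42,-0.12,0.30],0.))
T=load('top0')
for n,(u,v),z in [('big',(280,227),.081),('ring',(389,246),.02),('end',(374,307),.01),('cap',(333,276),.024),('visc',(165,205),.4),('visc',(204,250),.28)]: print(n,onplane(T,u,v,z))
E
```

```text
cam in tool [ 0.07532018  0.00072671 -0.16096942] axes [[0.0, -0.962, -0.272], [1.0, 0.0, 0.0], [-0.0, -0.272, 0.962]]
(array([ 0.1516, -0.165 , -0.0779]), 0.3498, array([ 0.2141, -0.5869,  0.2219]), 0.3498)
(array([ 0.3534, -0.3681, -0.0777]), 0.3498, array([ 0.2141, -0.5869,  0.2219]), 0.3498)
big [0.57372467 0.03984813 0.081     ]
ring [ 0.52081751 -0.27271718  0.02      ]
end [ 0.34481074 -0.22651905  0.01      ]
cap [ 0.4357659  -0.10840267  0.024     ]
visc [0.59189269 0.26740194 0.4       ]
visc [0.50042545 0.20847366 0.28      ]
```

Call:
{"name": "move_arm", "arguments": {
  "series": [
    [0.15,-0.165,-0.05,0.35],
    [0.15,-0.165,-0.05,0.35],
    [0.15,-0.165,-0.05,0.35],
    [0.15,-0.165,-0.05,0.35],
    [0.15,-0.165,-0.05,0.35],
    [0.25,-0.25,-0.05,0.35],
    [0.38,-0.35,-0.05,0.35],
    [0.38,-0.35,-0.05,0.35],
    [0.38,-0.35,-0.05,0.35],
    [0.38,-0.35,-0.05,0.35],
    [0.38,-0.35,-0.05,0.35],
    [0.38,-0.35,-0.05,0.35],
    [0.38,-0.35,-0.05,0.35]
  ],
  "claw": 1
}}

```text
time: 1.45
ee_pos: [0.4514, -0.1273, 0.2723]
eef_rot: [1.0, 0.001, -0.0, 0.0]
ft_force: [-0.7, -1.9, -0.2]
width: 0.0868
```

Run:
```python
from h import *
s=read_state();print(s['time'],s['ee_pos'],s['eef_rot'],s['ft_force'])
snap('wrist','w1')
```

```text
1.45 [ 0.4513734  -0.12734112  0.27230278] [ 9.99999407e-01  1.05267292e-03 -2.77171949e-04  8.77675497e-06] [-0.67227198 -1.85505958 -0.16997381]
```

View pics/w1.png

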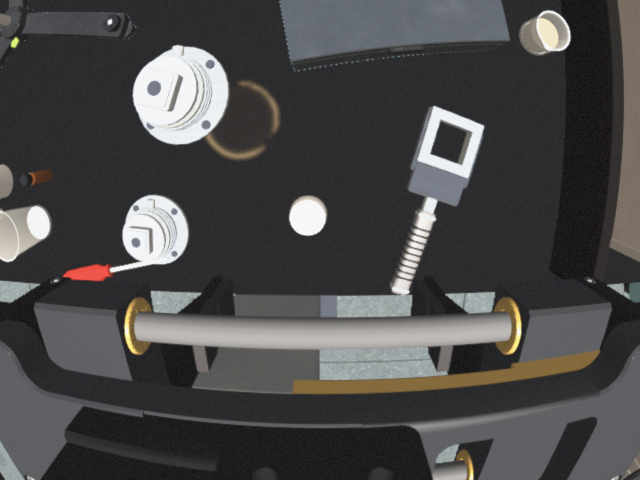

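The wrist view shows the larger cell at (180,95) px and the small cell at (155,230). The wrench head is at (450,142) with its grip running to (400,290), and the cap is at (308,215). Next I measure the ring and the grip.

```bash
cat >> h.py <<'E'
def meas(f,roi,lo,hi,z,hole=False,mn=30):
    c=load(f);fish=str(c['n'])=='wrist';x0,y0,x1,y1=roi
    g=cv2.cvtColor(c['p'],cv2.COLOR_RGB2GRAY)[y0:y1,x0:x1]
    m=((g>=lo)&(g<=hi)).astype(np.uint8)
    cs,h=cv2.findContours(m,cv2.RETR_CCOMP,cv2.CHAIN_APPROX_NONE);out=[]
    for i,k in enumerate(cs):
        ish=h[0][i][3]>=0
        if cv2.contourArea(k)<mn or ish!=hole: continue
        P=np.array([onplane(c,u+x0,v+y0,z,fish)[:2] for u,v in k[:,0,:]])
        rc=cv2.minAreaRect((P*1e3).astype(np.float32))
        out.append((cv2.contourArea(k),np.round(rc[0],1),np.round(rc[1],1),round(rc[2],2),k[:,0].min(0)+[x0,y0],k[:,0].max(0)+[x0,y0]))
    return out
E
python3 - <<'E'
from h import *
c=load('w1')
d=c['d']
def dp(u,v):
    o,dd=ray(c,u,v,True);z=(c['R']@dd)[2];return o+dd*d[v,u]/z
for u,v in [(432,135),(476,150),(452,118),(440,190),(410,250),(403,280),(159,93),(308,215),(510,40),(350,150)]: print(u,v,np.round(dp(u,v),4))
print('head hole');[print(o) for o in meas('w1',(395,95,500,215),170,255,.02,True)]
print('head outer');[print(o) for o in meas('w1',(395,95,500,215),170,255,.02)]
print('whole');[print(o) for o in meas('w1',(380,95,500,292),60,255,.015)]
a=c['p'][30:160,110:260,::-1];cv2.imwrite('pics/w1n.png',cv2.resize(a,None,fx=4.5,fy=4.5,interpolation=cv2.INTER_CUBIC))
E
```

```text
432 135 [ 0.5345 -0.2521  0.0176]
476 150 [ 0.5204 -0.3074  0.0188]
452 118 [ 0.5557 -0.2757  0.0184]
440 190 [ 0.4713 -0.2641  0.0193]
410 250 [ 0.3982 -0.2325  0.0176]
403 280 [ 0.3598 -0.2266  0.0179]
159 93 [0.5793 0.0345 0.0814]
308 215 [ 0.4414 -0.1117  0.0245]
510 40 [ 6.674e-01 -3.636e-01 -3.000e-04]
350 150 [ 5.136e-01 -1.597e-01 -4.000e-04]
head hole
(1276.5, array([ 527.5, -275. ]), array([44.4, 43.9]), 74.26, array([429, 119]), array([472, 165]))
head outer
(174.0, array([ 451.8, -249.9]), array([17.9, 22.7]), 77.92, array([418, 197]), array([436, 214]))
(2976.0, array([ 527.5, -275. ]), array([67. , 66.6]), 74.02, array([417, 106]), array([483, 177]))
whole
(6972.5, array([ 451.6, -253.7]), array([ 76.4, 228.9]), 74.21, array([389, 105]), array([484, 291]))
```

View pics/w1n.png

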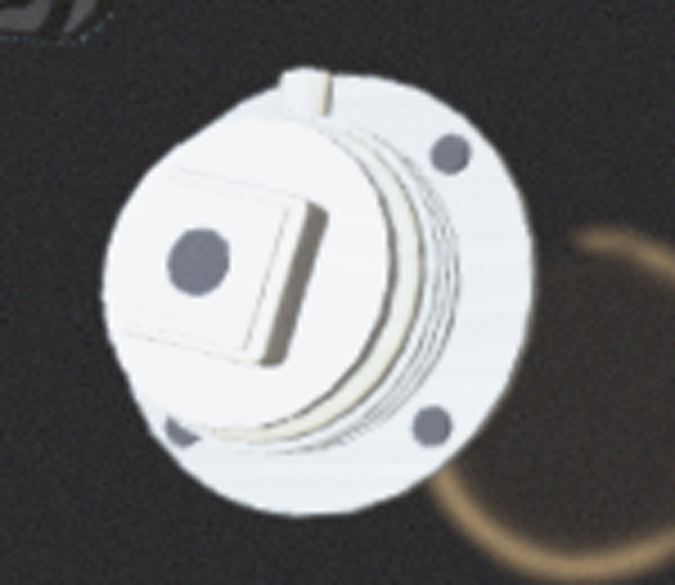

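The hole centre is at (0.5275,-0.275), yaw about -15.8°, with its top at z≈0.019. The cell at (180,95) has a base about 120 mm wide and a nut top at 0.081, so it is the larger one. Next I look at the nut from nearby.

Call:
{"name": "move_arm", "arguments": {
  "series": [
    [0.03,-0.13,0.02,0],
    [0.03,-0.13,0.02,0],
    [0.03,-0.13,0.02,0],
    [0.03,-0.13,0.02,0],
    [0.03,-0.13,0.02,0],
    [0.03,-0.13,0.02,0]
  ]
}}

```text
time: 2.1
ee_pos: [0.4811, -0.0002, 0.2525]
eef_rot: [1.0, -0.002, -0.0, 0.0]
ft_force: [0.7, -0.9, 0.1]
width: 0.0869
```

Run:
```python
from h import *
s=read_state();print(s['time'],s['ee_pos'],s['joint_positions'].round(3),s['joint_vel'].round(2))
p,d,c=snap('wrist','w2')
c=load('w2');u,v=proj(c,[.574,.04,.081],True);print(u,v)
u,v=int(u),int(v)
a=c['p'][v-65:v+75,u-80:u+80,::-1];cv2.imwrite('pics/w2n.png',cv2.resize(a,None,fx=4.5,fy=4.5,interpolation=cv2.INTER_CUBIC));print(u-80,v-65)
# dark dot centroids
for f,(x0,y0,x1,y1) in [('w1',(140,70,175,105)),('w2',(u-25,v-25,u+25,v+25))]:
    q=load(f);g=cv2.cvtColor(q['p'],cv2.COLOR_RGB2GRAY)[y0:y1,x0:x1];m=(g<150).astype(np.uint8)
    n,l,st,ce=cv2.connectedComponentsWithStats(m);print(f,[(st[i].tolist(),(ce[i]+[x0,y0]).round(2),onplane(q,*(ce[i]+[x0,y0]),.081,True).round(4)) for i in range(1,n) if st[i,4]>15])
```

```text
2.1 [ 4.81110080e-01 -2.32810610e-04  2.52481021e-01] [ 0.541  0.035 -0.643  1.752  0.022  1.362 -1.68 ] [ 0. -0.  0. -0. -0.  0. -0.]
275.9250726033681 119.86301010708857
195 54
w1 [([8, 11, 13, 14, 141], array([153.75,  87.71]), array([0.5856, 0.0406, 0.081 ])), ([31, 21, 4, 14, 37], array([172.95,  99.14]), array([0.5715, 0.0192, 0.081 ]))]
w2 [([17, 5, 17, 17, 210], array([274.68, 106.96]), array([0.5857, 0.041 , 0.081 ]))]
```

View pics/w2n.png

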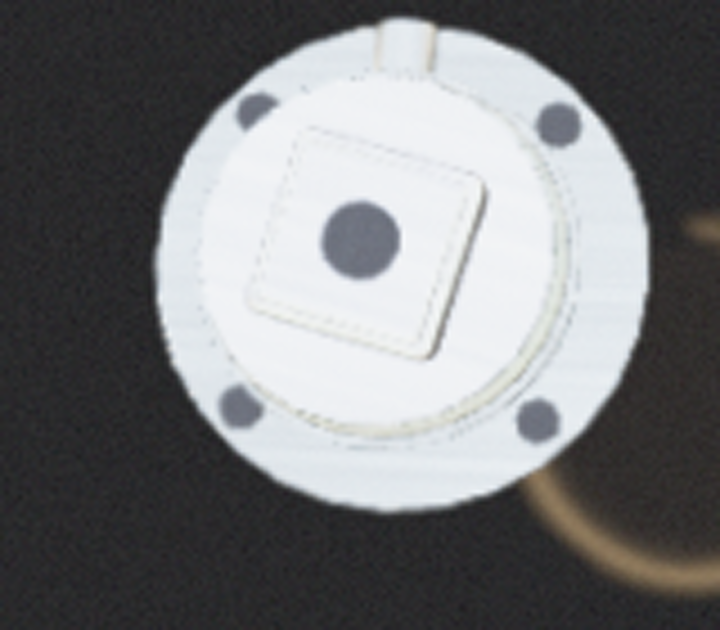

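The square head shows clearly. Its outer corners in the crop are (305,127), (485,180), (430,358) and (247,305), with the dot at (360,240). I'll refine the angle from corner rays and edge fits.

Run:
```python
from h import *
c=load('w2')
C=np.array([(305,127),(485,180),(430,358),(247,305)])/4.5+[195,54]
g=cv2.cvtColor(c['p'],cv2.COLOR_RGB2GRAY)
# outer edges on plane .077 : from crop
P=np.array([onplane(c,u,v,.077,True)[:2] for u,v in C]);print(P.round(4),P.mean(0))
for i in range(4):
    e=P[(i+1)%4]-P[i];print(np.linalg.norm(e).round(4),np.degrees(np.arctan2(e[1],e[0])).round(1)%90)
# right edge subpixel-ish: dark line pixels (side face) g<200 inside flange region
x0,y0=195,54
m=np.zeros_like(g);m[100:136,285:306]=(g[100:136,285:306]<215)
ys,xs=np.nonzero(m);W=np.array([onplane(c,u,v,.076,True)[:2] for u,v in zip(xs,ys)])
l=cv2.fitLine(W.astype(np.float32),cv2.DIST_HUBER,0,1e-4,1e-4).ravel();print(len(W),l,np.degrees(np.arctan2(l[1],l[0]))%90)
# base disc
cs,_=cv2.findContours((g[40:180,215:350]>120).astype(np.uint8),cv2.RETR_EXTERNAL,cv2.CHAIN_APPROX_NONE)
k=max(cs,key=cv2.contourArea)[:,0]+[215,40]
B=np.array([onplane(c,u,v,.009,True)[:2] for u,v in k]);print('base',cv2.fitEllipse((B*1e3).astype(np.float32)))
dd=c['d'];
def dp(u,v):
    o,q=ray(c,u,v,True);z=(c['R']@q)[2];return (o+q*dd[v,u]/z).round(4)
print(dp(285,105),dp(265,105),dp(310,120),dp(275,147))
cv2.imwrite('pics/w2g.png',cv2.resize(cv2.createCLAHE(4,(8,8)).apply(cv2.convertScaleAbs(np.clip(g[70:150,235:325],170,255)-170,alpha=3)),None,fx=7,fy=7,interpolation=cv2.INTER_CUBIC))
```

```text
[[0.6094 0.0522]
 [0.5973 0.0163]
 [0.5614 0.0274]
 [0.5733 0.0643]] [0.58535623 0.0400413 ]
0.0379 71.4
0.0376 72.69999999999999
0.0387 72.1
0.038 71.4
72 [ 0.94461375 -0.32818422  0.57581794  0.02287188] 70.8414
base ((585.649658203125, 40.907379150390625), (118.41738891601562, 118.9352798461914), 92.1775131225586)
[0.5873 0.0319 0.0801] [0.588 0.05  0.079] [0.5744 0.0106 0.0574] [0.5491 0.0441 0.058 ]
```

View pics/w2g.png

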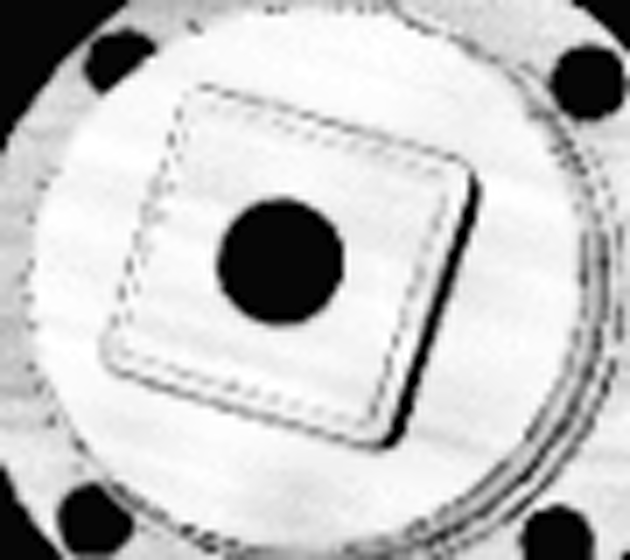

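Run:
```python
from h import *
c=load('w2')
for n,A in [('top',[(205,90),(450,153)]),('bot',[(120,371),(375,446)]),('left',[(107,335),(180,105)]),('right',[(408,425),(470,210)]),('iright',[(375,410),(452,185)]),('ibot',[(120,345),(365,420)])]:
    P=[onplane(c,u/7+235-.43,v/7+70-.43,.081 if n[0]=='i' else .077,True) for u,v in A];e=P[1]-P[0];print(n,np.degrees(np.arctan2(e[1],e[0]))%90-90)
ax=np.radians(-15.8);p=np.array([.5275,-.275,.005])+.008*np.array([-np.cos(ax),-np.sin(ax),0]);print(p)
print(tgt([p[0],p[1],.06],ax))
```

```text
top -16.654328453256696
bot -18.16123886639356
left -18.1273734563092
right -16.238102783642233
iright -19.031765899054406
ibot -18.8677637624279
[ 0.51980226 -0.27282176  0.005     ]
(array([0.0396, 0.2724, 0.1927]), 0.2723, array([ 4.812e-01, -2.000e-04,  2.526e-01]), -0.0035)
```

Call:
{"name": "move_arm", "arguments": {
  "series": [
    [0.04,0.272,0.0,0.274],
    [0.04,0.272,0.0,0.274],
    [0.04,0.272,0.0,0.274],
    [0.04,0.272,0.0,0.274],
    [0.04,0.272,0.0,0.274],
    [0.04,0.272,0.1,0.274],
    [0.04,0.272,0.19,0.274],
    [0.04,0.272,0.19,0.274],
    [0.04,0.272,0.19,0.274],
    [0.04,0.272,0.19,0.274],
    [0.04,0.272,0.19,0.274]
  ]
}}

```text
time: 3.25
ee_pos: [0.521, -0.271, 0.0635]
eef_rot: [0.991, -0.137, -0.0, -0.0]
ft_force: [0.6, 0.1, 1.5]
width: 0.0867
```

Run:
```python
from h import *
s=read_state();print(s['time'],s['joint_positions'].round(3))
snap('wrist','w3')
ax=np.radians(-15.8);p=np.array([.5275,-.275,.005])+.008*np.array([-np.cos(ax),-np.sin(ax),0])
print(tgt(p,ax))
```

```text
3.25 [ 0.735  0.421 -0.407  1.72   0.189  1.039 -1.583]
(array([-0.002 ,  0.0022,  0.0599]), 0.0006, array([ 0.5222, -0.2711,  0.0649]), -0.2752)
```

View pics/w3.png

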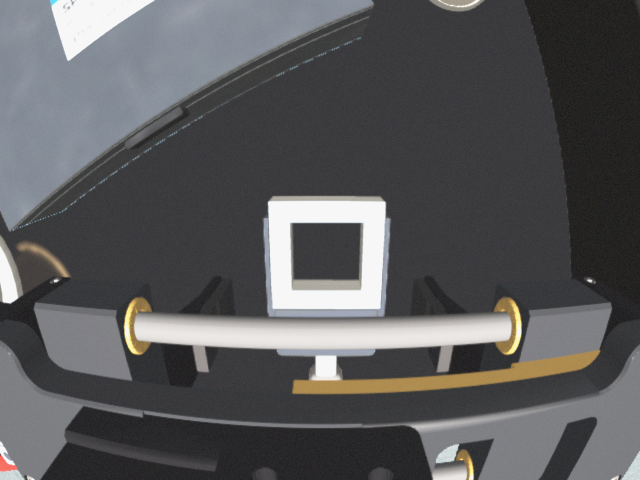

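Run:
```python
from h import *
c=load('w3');cv2.imwrite('pics/w3c.png',cv2.resize(c['p'][185:390,235:420,::-1],None,fx=2.9,fy=2.9,interpolation=cv2.INTER_CUBIC))
c=load('w1');cv2.imwrite('pics/w1c.png',cv2.resize(c['p'][95:220,390:500,::-1],None,fx=4.7,fy=4.7,interpolation=cv2.INTER_CUBIC))
c=load('w3')
def dp(u,v):
    o,dd=ray(c,u,v,True);z=(c['R']@dd)[2];return o+dd*c['d'][v,u]/z
s=read_state();R=Ro.from_quat(s['eef_rot']).as_matrix()
for u,v in [(267,225),(267,260),(388,250),(280,215),(380,215),(325,349),(275,314),(290,349),(268,300)]:
    X=dp(u,v);q=R.T@(X-s['ee_pos']);print(u,v,'tool xy',q[:2].round(4),'z',X[2].round(4))
```

```text
267 225 tool xy [ 0.0248 -0.0319] z 0.0156
267 260 tool xy [ 0.0035 -0.0328] z 0.016
388 250 tool xy [0.0043 0.0424] z -0.0012
280 215 tool xy [ 0.0314 -0.0238] z 0.0187
380 215 tool xy [0.0315 0.033 ] z 0.0192
325 349 tool xy [-0.0561  0.0019] z 0.0195
275 314 tool xy [-0.0322 -0.0295] z 0.0167
290 349 tool xy [-0.0571 -0.0208] z 0.0182
268 300 tool xy [0.0748 0.0003] z 0.2245
```

View pics/w3c.png

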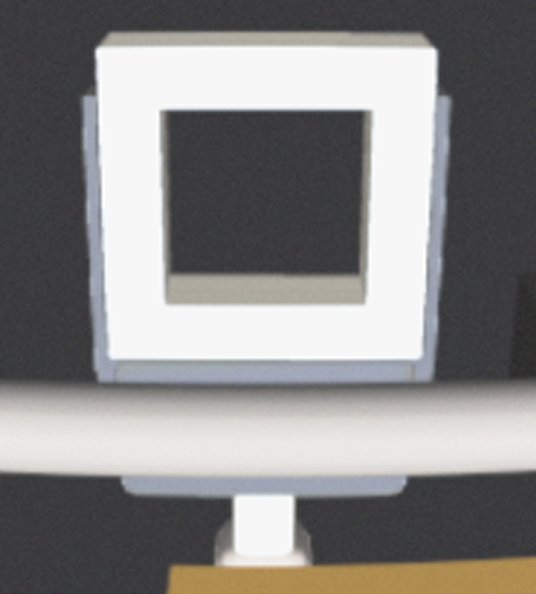

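View pics/w1c.png

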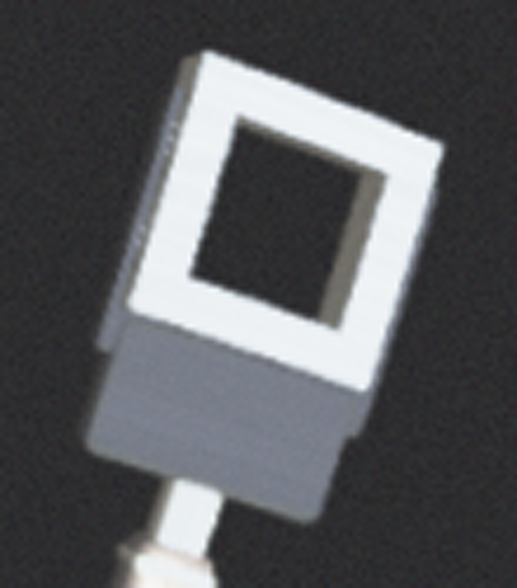

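The view shows the ring centred between the open fingers. Thin grey plates lie on the sides of the head, making it about 72 mm over them, which still fits. I descend and grip across the head.

Call:
{"name": "move_arm", "arguments": {
  "series": [
    [-0.002,0.002,0.03,0],
    [-0.002,0.002,0.058,0],
    [-0.002,0.002,0.059,0],
    [-0.002,0.002,0.059,0],
    [-0.002,0.002,0.059,0]
  ]
}}

```text
time: 3.8
ee_pos: [0.5205, -0.2722, 0.0064]
eef_rot: [0.991, -0.137, 0.002, 0.001]
ft_force: [-0.4, -0.0, 0.5]
width: 0.087
```

Call:
{"name": "move_arm", "arguments": {
  "series": [
    [0,0,0,0],
    [0,0,0,0],
    [0,0,0,0],
    [0,0,0,0],
    [0,0,0,0],
    [0,0,0,0],
    [0,0,0,0],
    [0,0,0,0]
  ],
  "claw": -1,
  "newtons": 40
}}

```text
time: 4.6
ee_pos: [0.5189, -0.2719, 0.004]
eef_rot: [0.991, -0.137, 0.0, 0.0]
ft_force: [-1.1, -0.3, 5.9]
width: 0.0655
```

Run:
```python
from h import *
s=read_state();print(s['time'],s['ee_pos'],s['width'],s['ft_force'],s['torque'])
ax=np.radians(-15.8)
R=Ro.from_quat(s['eef_rot']).as_matrix();print(np.degrees(np.arctan2(R[1,0],R[0,0])),'ring in tool',R.T@(np.array([.5275,-.275,.01])-s['ee_pos']))
```

```text
4.6 [ 0.5189381  -0.2718506   0.00398135] 0.06553986973032175 [-1.10454583 -0.26459644  5.9000808 ] [-0.07973287  0.38127283 -0.03625799]
-15.722053187288196 ring in tool [ 0.00909807  0.00071409 -0.00601367]
```

Call:
{"name": "move_arm", "arguments": {
  "series": [
    [0,0,-0.03,0],
    [0,0,-0.06,0],
    [0,0,-0.1,0],
    [0,0,-0.14,0],
    [0,0,-0.16,0],
    [0,0,-0.16,0],
    [0,0,-0.16,0]
  ]
}}

```text
time: 5.3
ee_pos: [0.5183, -0.2713, 0.1625]
eef_rot: [0.991, -0.137, -0.0, -0.0]
ft_force: [-0.6, 0.6, -3.3]
width: 0.0655
```

Run:
```python
from h import *
s=read_state();print(s['time'],s['ee_pos'],s['width'],s['ft_force'],s['torque'])
snap('wrist','w4'); snap('scene','s4')
c=load('s4');cv2.imwrite('pics/s4c.png',cv2.resize(c['p'][100:300,300:500,::-1],None,fx=3,fy=3))
```

```text
5.3 [ 0.51831294 -0.27132595  0.16252919] 0.0655314298531371 [-0.55254415  0.61247213 -3.34631307] [0.04615952 0.04375378 0.02366153]
```

View pics/w4.png

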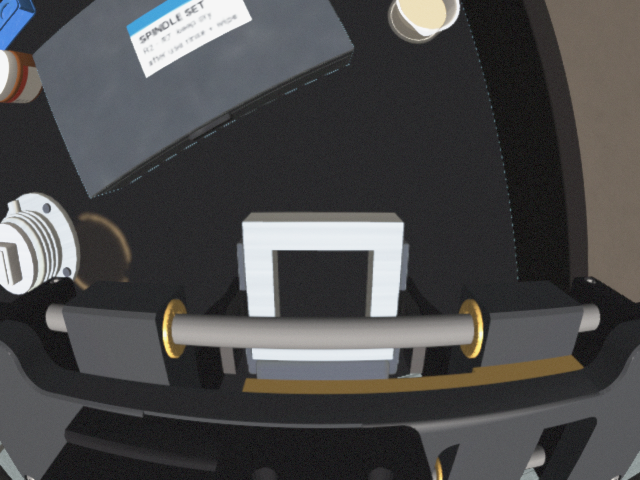

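View pics/s4c.png

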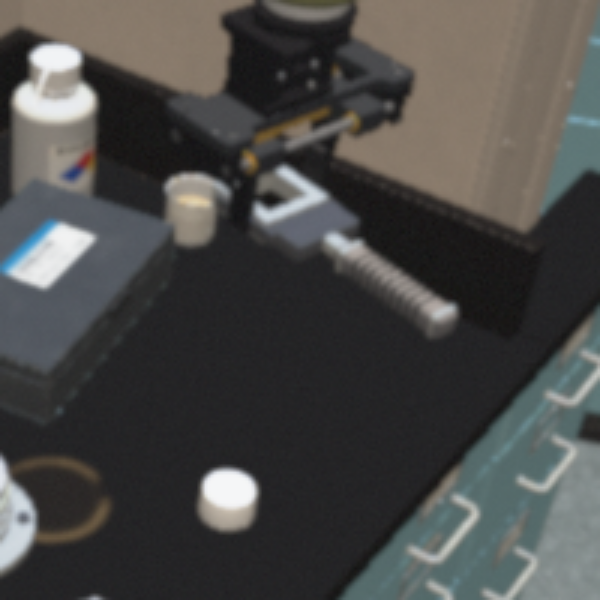

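Run:
```python
from h import *
c=load('w4');s=read_state();R=Ro.from_quat(s['eef_rot']).as_matrix();z=s['ee_pos'][2]+.016
for u,v in [(244,222),(403,222),(276,250),(372,250),(251,359),(396,361)]:
    print(u,v,(R.T@(onplane(c,u,v,z,True)-s['ee_pos'])).round(4))
# target: ring at nut (.5856,.0408), wrench yaw 72.2
yaw=np.radians(-17.8+90-.1); # tool yaw offset vs wrench ~0
ex=np.array([np.cos(yaw),np.sin(yaw),0])
p=np.array([.5856,.0408,0])-.009*ex; print(p)
print(tgt([p[0],p[1],.135],yaw))
```

```text
244 222 [ 0.0429 -0.032  -0.0161]
403 222 [ 0.0429  0.0331 -0.0161]
276 250 [ 0.0309 -0.0191 -0.0161]
372 250 [ 0.0309  0.0206 -0.0161]
251 359 [-0.0232 -0.0337 -0.0159]
396 361 [-0.0244  0.035  -0.0159]
[0.58283379 0.03223565 0.        ]
(array([-0.0194, -0.3096,  0.0268]), -1.5325, array([ 0.5178, -0.2711,  0.1615]), -0.2741)
```

Call:
{"name": "move_arm", "arguments": {
  "series": [
    [-0.019,-0.31,0.0,-1.532],
    [-0.019,-0.31,0.0,-1.532],
    [-0.019,-0.31,0.0,-1.532],
    [-0.019,-0.31,0.0,-1.532],
    [-0.019,-0.31,0.0,-1.532],
    [-0.019,-0.31,0.0,-1.532],
    [-0.019,-0.31,0.0,-1.532],
    [-0.019,-0.31,0.0,-1.532],
    [-0.019,-0.31,0.0,-1.532],
    [-0.019,-0.31,0.0,-1.532],
    [-0.019,-0.31,0.0,-1.532],
    [-0.019,-0.31,0.025,-1.532],
    [-0.019,-0.31,0.025,-1.532],
    [-0.019,-0.31,0.025,-1.532],
    [-0.019,-0.31,0.025,-1.532]
  ]
}}

```text
time: 6.9
ee_pos: [0.5846, 0.0323, 0.139]
eef_rot: [0.809, 0.588, 0.0, -0.0]
ft_force: [-0.1, -0.3, -1.3]
width: 0.0657
```

Run:
```python
from h import *
s=read_state();print(s['time'],s['ee_pos'],s['width'],s['ft_force'],s['torque'],s['joint_positions'].round(2),s['joint_vel'].round(3))
snap('wrist','w5'); snap('scene','s5')
c=load('s5');cv2.imwrite('pics/s5c.png',cv2.resize(c['p'][170:370,210:410,::-1],None,fx=3,fy=3))
yaw=np.radians(-17.8+90-.1);ex=np.array([np.cos(yaw),np.sin(yaw),0])
p=np.array([.5856,.0408,.1])-.0093*ex
print(tgt(p,yaw))
```

```text
6.9 [0.58458529 0.03226152 0.13898018] 0.06565746509834831 [-0.08515955 -0.28908698 -1.29045935] [ 0.01932437 -0.10353339  0.01550672] [ 0.51  0.42 -0.8   1.64  0.31  1.22 -0.67] [ 0.001 -0.011 -0.003 -0.006  0.003 -0.002 -0.002]
(array([-0.0008, -0.0019,  0.0392]), -0.0006, array([0.5848, 0.0322, 0.1392]), 1.2578)
```

View pics/w5.png

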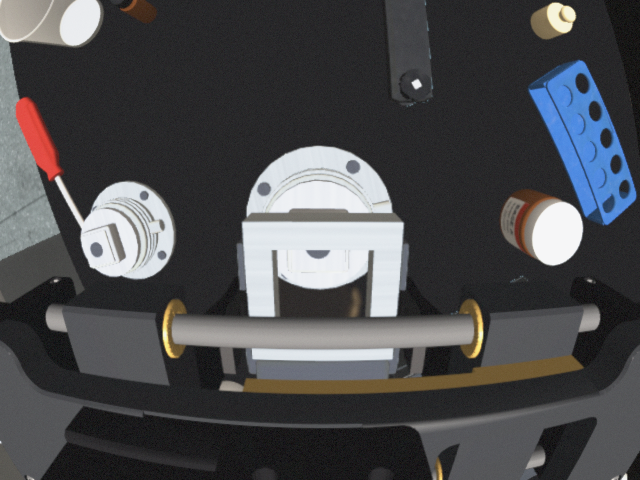

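View pics/s5c.png

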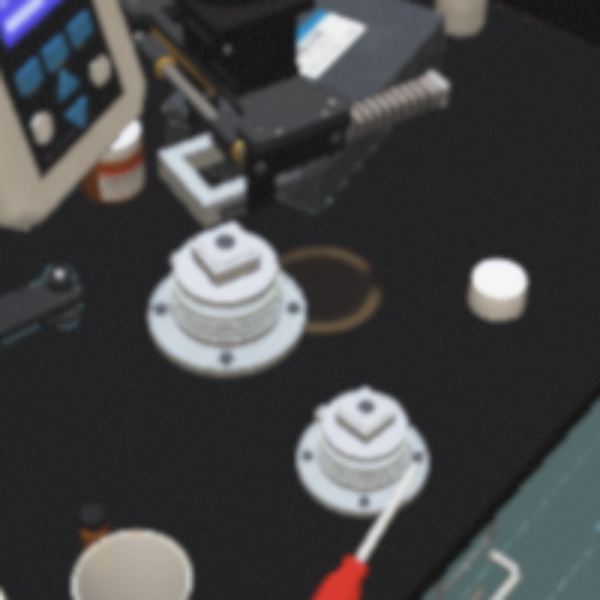

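Call:
{"name": "move_arm", "arguments": {
  "series": [
    [-0.001,-0.002,0.02,0],
    [-0.001,-0.002,0.04,0],
    [-0.001,-0.002,0.046,0],
    [-0.001,-0.002,0.046,0],
    [-0.001,-0.002,0.046,0],
    [-0.001,-0.002,0.046,0]
  ]
}}

```text
time: 7.6
ee_pos: [0.5829, 0.0318, 0.0937]
eef_rot: [0.809, 0.588, 0.001, 0.001]
ft_force: [0.1, 0.9, -2.4]
width: 0.0658
```

Run:
```python
from h import *
s=read_state();print(s['time'],s['ee_pos'],s['width'],s['ft_force'],s['torque'])
snap('wrist','w6')
c=load('w6');cv2.imwrite('pics/w6c.png',cv2.resize(c['p'][190:400,220:430,::-1],None,fx=2.8,fy=2.8))
yaw=np.radians(-17.8+90-.1);ex=np.array([np.cos(yaw),np.sin(yaw),0])
p=np.array([.5856,.0408,.062])-.0093*ex
print(tgt(p,yaw))
```

```text
7.6 [0.58290942 0.03184339 0.09370669] 0.06581187394463682 [ 0.10410105  0.89658067 -2.37684525] [-0.01499264 -0.14371534 -0.03212807]
(array([ 0.0001, -0.0002,  0.0316]), -0.0006, array([0.5828, 0.0318, 0.0936]), 1.2578)
```

View pics/w6c.png

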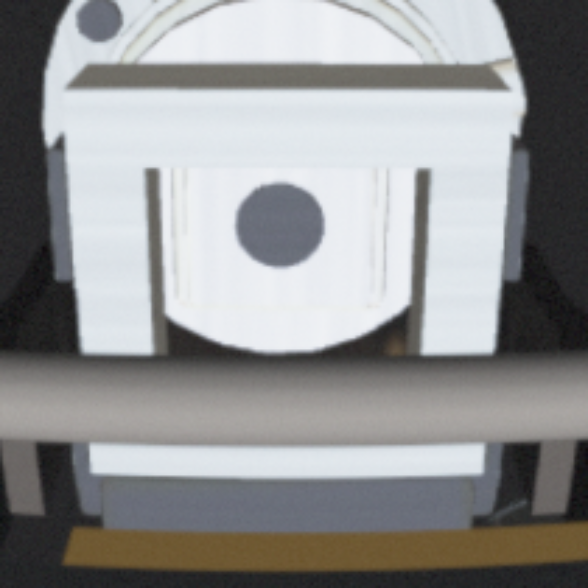

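Run:
```python
from h import *
c=load('w6');s=read_state();R=Ro.from_quat(s['eef_rot']).as_matrix()
f=lambda u,v,z:(R.T@(onplane(c,u/2.8+220-.3,v/2.8+190-.3,z,True)-s['ee_pos'])).round(4)
z=s['ee_pos'][2]
print('dot',f(280,225,.081),onplane(c,280/2.8+219.7,225/2.8+189.7,.081,True))
print('hole top front',f(148,168,z+.016),f(430,168,z+.016),'head front',f(65,90,z+.016),f(512,90,z+.016))
print('hole bottom',f(158,250,z-.004),f(420,250,z-.004))
print('nut edges .077',f(172,250,.077),f(388,250,.077),'angle',f(172,168,.077),f(175,300,.077),f(388,168,.077),f(383,300,.077))
```

```text
dot [0.0101 0.     0.0126] [0.58599138 0.0414489  0.081     ]
hole top front [ 0.0295 -0.0191 -0.016 ] [ 0.0295  0.0223 -0.016 ] head front [ 0.0414 -0.0309 -0.016 ] [ 0.0413  0.034  -0.0159]
hole bottom [ 0.0086 -0.0208  0.004 ] [0.0086 0.0241 0.004 ]
nut edges .077 [ 0.0037 -0.0199  0.0165] [0.0037 0.0199 0.0166] angle [ 0.0195 -0.0194  0.0165] [-0.0065 -0.0197  0.0165] [0.0195 0.0194 0.0166] [-0.0064  0.0193  0.0166]
```

Call:
{"name": "move_arm", "arguments": {
  "series": [
    [0.001,-0.0013,0.005,0],
    [0.001,-0.0013,0.01,0],
    [0.001,-0.0013,0.014,0],
    [0.001,-0.0013,0.018,0],
    [0.001,-0.0013,0.02,0],
    [0.001,-0.0013,0.02,0]
  ]
}}

```text
time: 8.25
ee_pos: [0.5811, 0.0332, 0.0722]
eef_rot: [0.809, 0.588, -0.0, -0.0]
ft_force: [-0.1, 0.4, -2.6]
width: 0.0657
```

Run:
```python
from h import *
s=read_state();print(s['time'],s['ee_pos'],s['width'],s['ft_force'],s['torque'])
snap('wrist','w7')
c=load('w7');cv2.imwrite('pics/w7c.png',cv2.resize(c['p'][190:400,220:430,::-1],None,fx=2.8,fy=2.8))
```

```text
8.25 [0.58113529 0.0331745  0.0721695 ] 0.06568475758790357 [-0.08991257  0.41634603 -2.64639611] [ 0.18951309 -0.12560317 -0.03409176]
```

View pics/w7c.png

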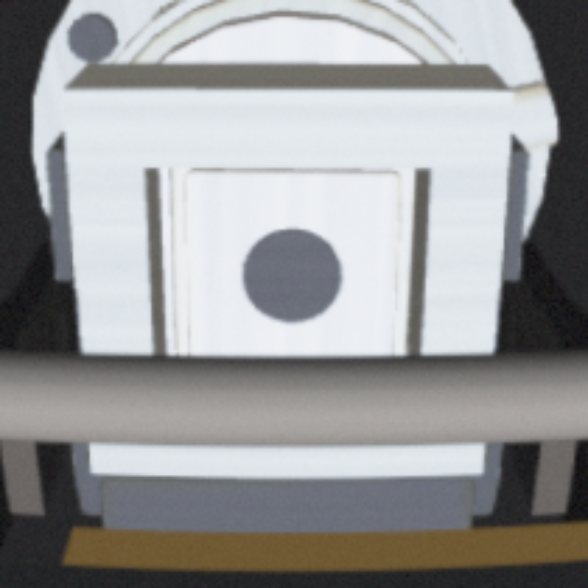

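Call:
{"name": "move_arm", "arguments": {
  "series": [
    [0,0.0005,0.003,0],
    [0,0.0005,0.006,0],
    [0,0.0005,0.0075,0],
    [0,0.0005,0.0075,0],
    [0,0.0005,0.0075,0]
  ]
}}

```text
time: 8.8
ee_pos: [0.5817, 0.033, 0.065]
eef_rot: [0.809, 0.588, -0.0, -0.0]
ft_force: [0.9, 1.7, -2.8]
width: 0.0657
```

Call:
{"name": "move_arm", "arguments": {
  "series": [
    [0,0,0.001,0],
    [0,0,0.0015,0],
    [0,0,0.0015,0]
  ]
}}

```text
time: 9.1
ee_pos: [0.5818, 0.0329, 0.0636]
eef_rot: [0.809, 0.588, 0.0, 0.0]
ft_force: [1.1, 0.6, -1.6]
width: 0.0657
```

Call:
{"name": "move_arm", "arguments": {
  "series": [
    [0,0,0.001,0],
    [0,0,0.001,0],
    [0,0,0.001,0]
  ]
}}

```text
time: 9.4
ee_pos: [0.5818, 0.0329, 0.0625]
eef_rot: [0.809, 0.588, 0.0, 0.0]
ft_force: [0.9, 0.9, -1.5]
width: 0.0655
```

Call:
{"name": "move_arm", "arguments": {
  "series": [
    [0,0,0.0007,0],
    [0,0,0.0007,0],
    [0,0,0.0007,0]
  ]
}}

```text
time: 9.7
ee_pos: [0.5819, 0.0329, 0.062]
eef_rot: [0.809, 0.588, 0.0, 0.0]
ft_force: [-0.1, 1.6, 0.6]
width: 0.0656
```

The wrist force rises from -2.6 to +0.6 N at the predicted seat height. That is light contact, so I release.

Call:
{"name": "move_arm", "arguments": {
  "series": [
    [0,0,0,0],
    [0,0,0,0],
    [0,0,0,0],
    [0,0,0,0],
    [0,0,0,0]
  ],
  "claw": 1
}}

```text
time: 10.2
ee_pos: [0.5817, 0.0328, 0.0618]
eef_rot: [0.809, 0.588, -0.0, 0.0]
ft_force: [0.2, -0.7, -0.0]
width: 0.0864
```

Call:
{"name": "move_arm", "arguments": {
  "series": [
    [0,0,-0.02,0],
    [0,0,-0.05,0],
    [0,0,-0.1,0],
    [-0.05,0,-0.12,0],
    [-0.1,0,-0.12,0],
    [-0.1,0,-0.12,0],
    [-0.1,0,-0.12,0]
  ]
}}

```text
time: 10.9
ee_pos: [0.5506, -0.0643, 0.1819]
eef_rot: [0.81, 0.587, -0.0, 0.0]
ft_force: [0.3, 1.1, 0.3]
width: 0.0871
```

Run:
```python
from h import *
s=read_state();print(s['time'],s['ee_pos'],s['width'],s['ft_force'],s['torque'])
snap('wrist','w8'); snap('scene','s8'); snap('top','t8')
c=load('s8');cv2.imwrite('pics/s8c.png',cv2.resize(c['p'][190:350,210:410,::-1],None,fx=4,fy=4))
```

```text
10.9 [ 0.55056667 -0.06427081  0.18186837] 0.08706301230930641 [0.3312241  1.06841859 0.32846687] [ 0.00018914 -0.11473546 -0.02710872]
```

View pics/w8.png

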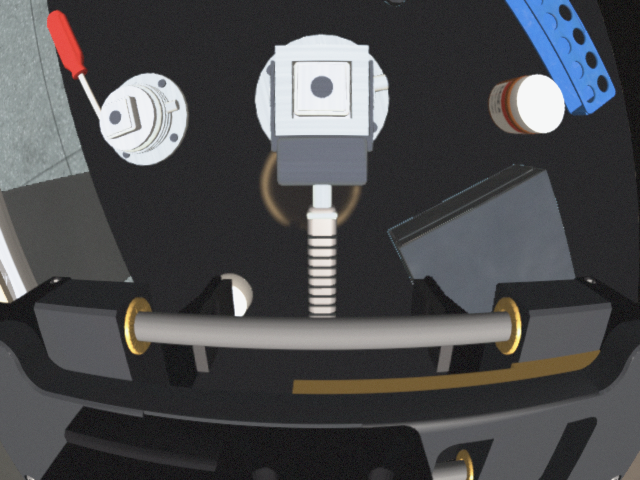

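View pics/s8c.png

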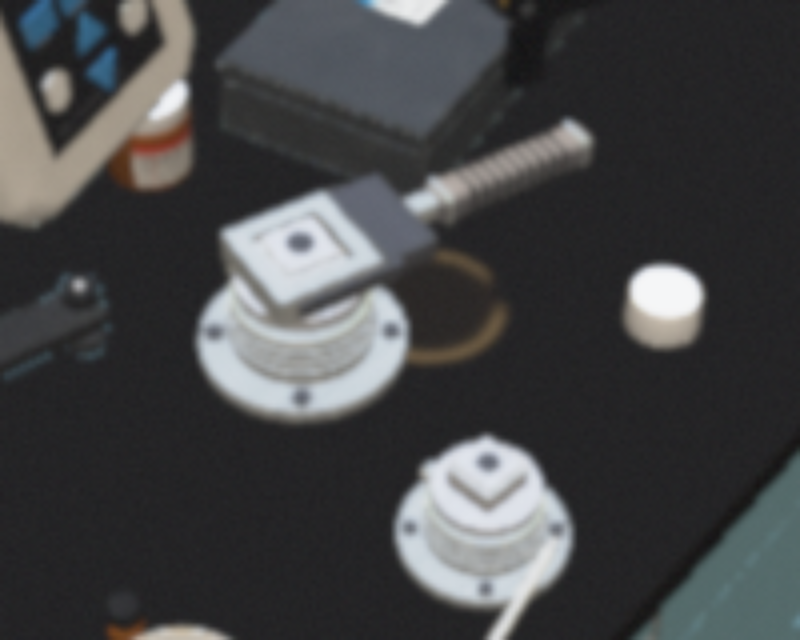

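Run:
```python
from h import *
c=load('w8');s=read_state()
def dp(u,v):
    o,dd=ray(c,u,v,True);z=(c['R']@dd)[2];return (o+dd*c['d'][v,u]/z).round(4)
for n,u,v in [('dot',321,87),('ringF',321,53),('ringL',283,90),('ringR',363,90),('rearL',283,128),('rearR',363,128),('block',300,160),('neck',321,197),('grip1',322,235),('grip2',322,300),('boxcorner',395,236),('box',450,250),('nuttop',305,75)]: print(n,dp(u,v))
print('hole',*meas('w8',(270,40,375,137),0,185,.078,False,200),sep='\n')
yaw=s and np.arctan2(*(Ro.from_quat(s['eef_rot']).as_matrix()[[1,0],0]));print('tool yaw',np.degrees(yaw))
for z,A in [(.078,[(322,195),(322,300)]),(.078,[(272,60),(272,120)]),(.078,[(369,60),(369,120)])]:
    P=[onplane(c,u,v,z,True) for u,v in A];e=P[0]-P[1];print(np.degrees(np.arctan2(e[1],e[0])),P[0].round(4),P[1].round(4))
c2=c['p'][30:200,240:400,::-1];cv2.imwrite('pics/w8c.png',cv2.resize(c2,None,fx=4,fy=4,interpolation=cv2.INTER_CUBIC))
```

```text
dot [0.5854 0.0408 0.0816]
ringF [0.5933 0.0652 0.0776]
ringL [0.5596 0.048  0.0771]
ringR [0.613  0.0304 0.078 ]
rearL [0.5509 0.0219 0.0775]
rearR [0.6047 0.0043 0.0769]
block [ 0.555  -0.0038  0.0769]
neck [ 0.5607 -0.0344  0.074 ]
grip1 [ 0.5526 -0.0614  0.0763]
grip2 [ 0.5362 -0.1113  0.0773]
boxcorner [ 0.6101 -0.0951  0.0267]
box [ 0.6485 -0.1112  0.0587]
nuttop [0.5776 0.0529 0.0795]
hole
(355.5, array([586. ,  41.5]), array([15.3, 14.7]), 71.85, array([311,  76]), array([332,  97]))
(725.5, array([583.9,  34.1]), array([55.8, 73.5]), 71.81, array([270,  60]), array([374, 136]))
tool yaw 72.18501759492774
71.83709858658403 [ 0.562  -0.0326  0.078 ] [ 0.5363 -0.1109  0.078 ]
71.81248490399535 [0.5591 0.0716 0.078 ] [0.5454 0.0299 0.078 ]
71.89435577701452 [0.624  0.0502 0.078 ] [0.6104 0.0086 0.078 ]
```

View pics/w8c.png

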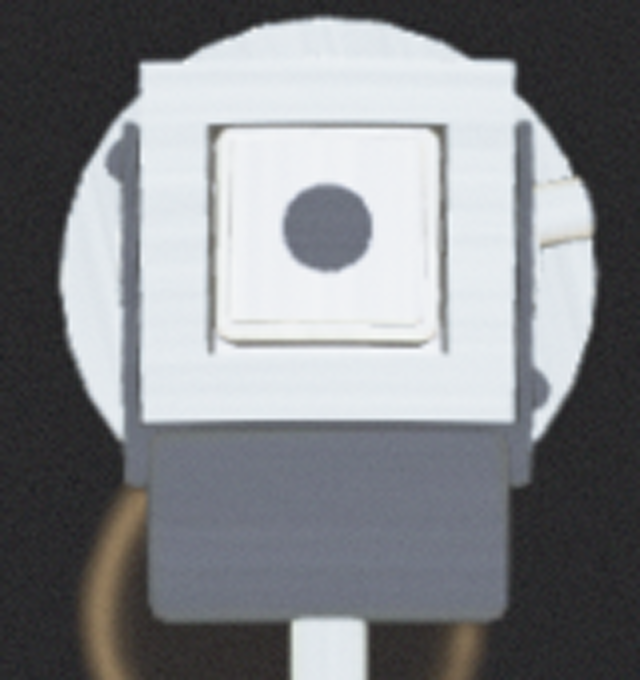

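The ring lies flat: its top corners read 0.077 to 0.078 and the hole is parallel to the nut at 71.85°. Next I straddle the grip with partly open fingers, because the box corner is close on the trailing side.

Call:
{"name": "move_arm", "arguments": {
  "series": [
    [-0.014,0.0005,0.0,0.006],
    [-0.014,0.0005,0.02,0.006],
    [-0.014,0.0005,0.03,0.006],
    [-0.014,0.0005,0.03,0.006],
    [-0.014,0.0005,0.03,0.006],
    [-0.014,0.0005,0.03,0.006],
    [-0.014,0.0005,0.03,0.006]
  ],
  "claw": -0.08,
  "newtons": 10
}}

```text
time: 11.75
ee_pos: [0.5475, -0.0756, 0.1525]
eef_rot: [0.81, 0.586, 0.0, 0.0]
ft_force: [0.2, -0.5, 0.2]
width: 0.0424
```

Run:
```python
from h import *
s=read_state();print(s['time'],s['ee_pos'],s['width'],s['ft_force'])
A=np.array([.5857,.041]);th=np.radians(71.85);p=A-.125*np.array([np.cos(th),np.sin(th)])
print(tgt([p[0],p[1],.050],th))
```

```text
11.75 [ 0.54749722 -0.07557314  0.15249249] 0.042400968928753884 [ 0.2381583  -0.49686141  0.2119541 ]
(array([-2.300e-03, -1.000e-04,  1.025e-01]), -0.0019, array([ 0.5475, -0.0756,  0.1525]), 1.2521)
```

Call:
{"name": "move_arm", "arguments": {
  "series": [
    [-0.002,0,0.04,-0.002],
    [-0.002,0,0.07,-0.002],
    [-0.002,0,0.095,-0.002],
    [-0.002,0,0.101,-0.002],
    [-0.002,0,0.101,-0.002],
    [-0.002,0,0.101,-0.002]
  ]
}}

```text
time: 12.35
ee_pos: [0.5475, -0.0776, 0.0523]
eef_rot: [0.81, 0.587, 0.001, 0.001]
ft_force: [0.1, 0.6, -0.8]
width: 0.0401
```

Call:
{"name": "move_arm", "arguments": {
  "series": [
    [0,0,0,0],
    [0,0,0,0],
    [0,0,0,0],
    [0,0,0,0]
  ],
  "claw": -0.38
}}

```text
time: 12.75
ee_pos: [0.5466, -0.0777, 0.0512]
eef_rot: [0.81, 0.587, 0.0, 0.0]
ft_force: [0.4, 0.3, -0.1]
width: 0.0275
```

```bash
cat >> h.py <<'E'
def ringang(f,plot=False):
    """ring hole-edge / head angle from wrist picture by line segments around the ring, cast at z=.078; returns tool yaw, candidate edge angles mod 90"""
    s=read_state();c0=imaging.get_calibration('wrist');snap('wrist',f);c=load(f)
    A=[.5857,.041,.078]
    u,v=proj(c,A,True)
    return s,c,(u,v)
E
python3 - <<'E'
from h import *
s,c,uv=ringang('w9');print(s['time'],s['ee_pos'],s['width'],s['ft_force'],s['torque'],uv)
A=np.array([.5857,.041]);print('L',np.linalg.norm(s['ee_pos'][:2]-A))
E
```

```text
12.75 [ 0.54664716 -0.07771865  0.05118477] 0.0274940192484791 [ 0.43038149  0.31276982 -0.10577403] [-0.07960255 -0.1085713  -0.04936788] (np.float64(319.0750441806148), np.float64(4.37129117069216))
L 0.12497696689019755
```

View pics/w9.png

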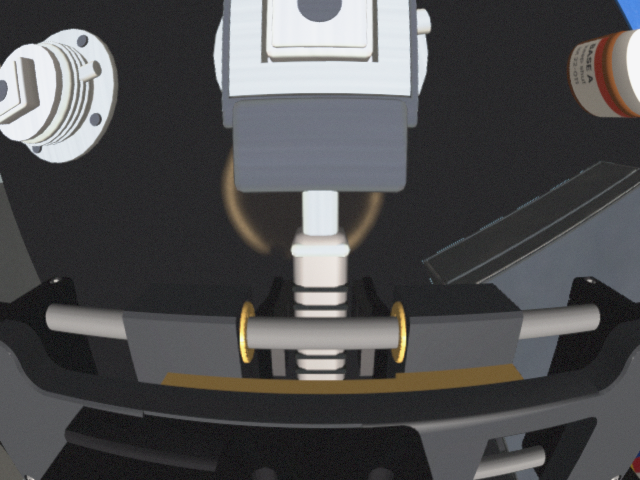

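The view shows the grip centred between the fingers at (320,330), and the head's rear white/grey edge runs level at row 95. I'll track that edge against the tool angle to see the handle give.

```bash
cat >> h.py <<'E'
def defl(f):
    """angle of head's rear edge (white->grey) relative to tool, rad, + = tool ahead clockwise"""
    s=read_state();snap('wrist',f);c=load(f);g=cv2.cvtColor(c['p'],cv2.COLOR_RGB2GRAY).astype(float)
    Rm=Ro.from_quat(s['eef_rot']).as_matrix();P=[]
    for u in range(255,386,2):
        col=g[60:170,u];d=col[:-2]-col[2:]   # find the last strong bright->grey(100..160) step
        k=[i for i in range(len(d)) if col[i]>185 and col[i+2]<160 and d[i]>40]
        if k:
            P.append((Rm.T@(onplane(c,u,60+k[-1]+1,.078,True)-s['ee_pos']))[:2])
    P=np.array(P,np.float32);l=cv2.fitLine(P,cv2.DIST_HUBER,0,1e-3,1e-3).ravel()
    if l[1]<0:l=-l
    y=np.degrees(np.arctan2(Rm[1,0],Rm[0,0]));res=np.std((P-l[2:])@np.array([-l[1],l[0]]))
    fy=Rm.T@s['ft_force']
    a=float(np.degrees(np.arctan2(-l[0],l[1])))
    print('t %.2f yaw %.2f edge-in-tool %.2f deg (n %d res %.4f) head yaw %.2f  ft tool %s tqz %.2f w %.4f L %.4f z %.4f'%(s['time'],y,a,len(P),res,y-a,fy.round(2),s['torque'][2],s['width'],np.linalg.norm(s['ee_pos'][:2]-[.5857,.041]),s['ee_pos'][2]))
E
python3 -c "
from h import *
defl('d0')"
```

```text
t 12.80 yaw 71.83 edge-in-tool 0.04 deg (n 66 res 0.0001) head yaw 71.79  ft tool [ 0.7  -0.22  0.49] tqz -0.01 w 0.0274 L 0.1250 z 0.0511
```

Call:
{"name": "move_arm", "arguments": {
  "series": [
    [0.0,-0.003,0,0.025],
    [0.0,-0.006,0,0.05],
    [0.0005,-0.0095,0,0.075],
    [0.0006,-0.0125,0,0.1],
    [0.0006,-0.0125,0,0.1],
    [0.0006,-0.0125,0,0.1]
  ]
}}

```text
time: 13.45
ee_pos: [0.5348, -0.0732, 0.0509]
eef_rot: [0.838, 0.545, -0.0, 0.0]
ft_force: [0.8, -0.6, 0.6]
width: 0.0273
```

```bash
python3 -c "
from h import *
defl('d1')"
```

```text
t 13.45 yaw 66.12 edge-in-tool -1.15 deg (n 66 res 0.0001) head yaw 67.26  ft tool [-0.26  1.   -0.61] tqz 0.00 w 0.0273 L 0.1250 z 0.0509
```

Call:
{"name": "move_arm", "arguments": {
  "series": [
    [0.0,-0.003,0,0.025],
    [0.0,-0.006,0,0.05],
    [0.0005,-0.0095,0,0.075],
    [0.0006,-0.0125,0,0.1],
    [0.0006,-0.0125,0,0.1]
  ]
}}

```text
time: 14.0
ee_pos: [0.5232, -0.0675, 0.0509]
eef_rot: [0.865, 0.502, -0.0, 0.0]
ft_force: [1.9, -0.4, 0.0]
width: 0.0271
```

```bash
python3 -c "
from h import *
defl('d2')"
```

```text
t 14.00 yaw 60.31 edge-in-tool -1.17 deg (n 66 res 0.0001) head yaw 61.48  ft tool [ 0.63  1.82 -0.03] tqz 0.02 w 0.0271 L 0.1252 z 0.0509
```

Call:
{"name": "move_arm", "arguments": {
  "series": [
    [0.0,-0.0025,0,0.02],
    [0.0,-0.005,0,0.04],
    [0.0004,-0.0075,0,0.06],
    [0.0004,-0.0075,0,0.06],
    [0.0004,-0.0075,0,0.06]
  ]
}}

```text
time: 14.55
ee_pos: [0.5169, -0.0636, 0.0507]
eef_rot: [0.879, 0.477, -0.0, -0.0]
ft_force: [0.5, -2.0, 0.7]
width: 0.0272
```

```bash
python3 -c "
from h import *
defl('d3')"
```

```text
t 14.55 yaw 56.94 edge-in-tool -1.24 deg (n 66 res 0.0001) head yaw 58.18  ft tool [-1.4   1.55 -0.74] tqz -0.00 w 0.0272 L 0.1252 z 0.0507
```

```bash
python3 -c "
from h import *
c=load('d3');cv2.imwrite('pics/d3c.png',cv2.resize(c['p'][0:400,200:440,::-1],None,fx=1.5,fy=1.5))"
```

```text
(no output)
```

View pics/d3c.png

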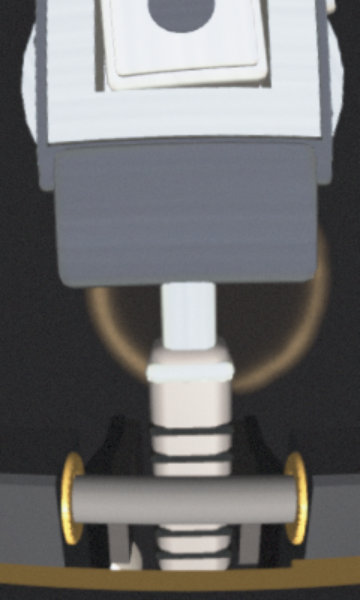

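Call:
{"name": "move_arm", "arguments": {
  "series": [
    [0.0,-0.0025,0,0.02],
    [0.0,-0.005,0,0.04],
    [0.0005,-0.0075,0,0.06],
    [0.0005,-0.0075,0,0.06]
  ]
}}

```text
time: 15.0
ee_pos: [0.5107, -0.0592, 0.0508]
eef_rot: [0.893, 0.449, -0.0, 0.0]
ft_force: [0.5, -3.6, 0.3]
width: 0.0269
```

```bash
python3 -c "
from h import *
defl('d4')"
```

```text
t 15.00 yaw 53.41 edge-in-tool -1.64 deg (n 66 res 0.0001) head yaw 55.05  ft tool [-2.62  2.58 -0.29] tqz 0.03 w 0.0269 L 0.1251 z 0.0508
```

The nut's rear edge sits about 4° askew in the ring (the play taken up) and turns along with it. There is no give yet, so I continue.

Call:
{"name": "move_arm", "arguments": {
  "series": [
    [0.0,-0.0025,0,0.02],
    [0.0,-0.005,0,0.04],
    [0.0005,-0.0075,0,0.06],
    [0.0005,-0.0075,0,0.06]
  ]
}}

```text
time: 15.45
ee_pos: [0.5051, -0.0542, 0.0508]
eef_rot: [0.906, 0.422, -0.0, 0.0]
ft_force: [0.2, -4.3, 1.0]
width: 0.0268
```

```bash
python3 -c "
from h import *
defl('d5')"
```

```text
t 15.45 yaw 49.97 edge-in-tool -1.64 deg (n 66 res 0.0001) head yaw 51.61  ft tool [-3.19  2.96 -1.  ] tqz -0.00 w 0.0268 L 0.1248 z 0.0508
```

Call:
{"name": "move_arm", "arguments": {
  "series": [
    [0.0,-0.002,0,0.015],
    [0.0,-0.004,0,0.03],
    [0.0003,-0.0063,0,0.05],
    [0.0003,-0.0063,0,0.05]
  ]
}}

```text
time: 15.9
ee_pos: [0.5005, -0.05, 0.0507]
eef_rot: [0.917, 0.4, -0.0, 0.0]
ft_force: [0.9, -4.5, 1.0]
width: 0.0269
```

```bash
python3 -c "
from h import *
defl('d6')"
```

```text
t 15.90 yaw 47.11 edge-in-tool -1.29 deg (n 66 res 0.0001) head yaw 48.40  ft tool [-2.69  3.75 -1.02] tqz 0.01 w 0.0269 L 0.1246 z 0.0507
```

Call:
{"name": "move_arm", "arguments": {
  "series": [
    [-0.0002,-0.002,0,0.015],
    [-0.0003,-0.004,0,0.03],
    [-0.0003,-0.0063,0,0.05],
    [-0.0003,-0.0063,0,0.05]
  ]
}}

```text
time: 16.35
ee_pos: [0.4959, -0.0456, 0.0508]
eef_rot: [0.926, 0.377, -0.0, 0.0]
ft_force: [0.7, -3.2, -0.5]
width: 0.0269
```

```bash
python3 -c "
from h import *
defl('d7')"
```

```text
t 16.35 yaw 44.30 edge-in-tool -1.26 deg (n 66 res 0.0001) head yaw 45.56  ft tool [-1.74  2.79  0.46] tqz 0.02 w 0.0269 L 0.1247 z 0.0508
```

Call:
{"name": "move_arm", "arguments": {
  "series": [
    [0.0,-0.002,0,0.015],
    [0.0,-0.004,0,0.03],
    [0.0001,-0.0063,0,0.05],
    [0.0001,-0.0063,0,0.05]
  ]
}}

```text
time: 16.8
ee_pos: [0.4915, -0.0409, 0.0508]
eef_rot: [0.935, 0.354, -0.0, 0.0]
ft_force: [1.4, -2.9, 0.2]
width: 0.0274
```

```bash
python3 -c "
from h import *
defl('d8')"
```

```text
t 16.80 yaw 41.43 edge-in-tool -1.12 deg (n 66 res 0.0001) head yaw 42.55  ft tool [-0.86  3.08 -0.16] tqz -0.00 w 0.0274 L 0.1248 z 0.0508
```

Still no give: the head has turned about 29°. I continue in steps of 0.05 rad.

Call:
{"name": "move_arm", "arguments": {
  "series": [
    [0.0,-0.002,0,0.015],
    [0.0,-0.004,0,0.03],
    [0.0001,-0.0063,0,0.05],
    [0.0001,-0.0063,0,0.05]
  ]
}}

```text
time: 17.25
ee_pos: [0.4874, -0.0361, 0.0509]
eef_rot: [0.944, 0.33, -0.0, -0.0]
ft_force: [2.1, -4.1, -0.5]
width: 0.0272
```

```bash
python3 -c "
from h import *
defl('d9')"
```

```text
t 17.25 yaw 38.56 edge-in-tool -1.02 deg (n 66 res 0.0001) head yaw 39.59  ft tool [-0.93  4.47  0.52] tqz 0.01 w 0.0272 L 0.1249 z 0.0509
```

Call:
{"name": "move_arm", "arguments": {
  "series": [
    [0.0,-0.002,0,0.015],
    [0.0,-0.004,0,0.03],
    [0.0002,-0.0063,0,0.05],
    [0.0002,-0.0063,0,0.05]
  ]
}}

```text
time: 17.7
ee_pos: [0.4836, -0.0311, 0.0508]
eef_rot: [0.952, 0.307, -0.0, 0.0]
ft_force: [2.0, -3.0, -0.3]
width: 0.0271
```

```bash
python3 -c "
from h import *
defl('d10')"
```

```text
t 17.70 yaw 35.70 edge-in-tool -1.02 deg (n 66 res 0.0001) head yaw 36.72  ft tool [-0.07  3.6   0.27] tqz 0.05 w 0.0271 L 0.1250 z 0.0508
```

Call:
{"name": "move_arm", "arguments": {
  "series": [
    [0.0,-0.002,0,0.015],
    [0.0,-0.004,0,0.03],
    [0.0002,-0.0063,0,0.05],
    [0.0002,-0.0063,0,0.05]
  ]
}}

```text
time: 18.15
ee_pos: [0.4802, -0.026, 0.0508]
eef_rot: [0.959, 0.283, -0.0, 0.0]
ft_force: [2.3, -3.5, -0.1]
width: 0.0267
```

```bash
python3 -c "
from h import *
defl('d11')"
```

```text
t 18.15 yaw 32.84 edge-in-tool -1.67 deg (n 66 res 0.0001) head yaw 34.51  ft tool [0.03 4.23 0.14] tqz 0.08 w 0.0267 L 0.1250 z 0.0508
```

Call:
{"name": "move_arm", "arguments": {
  "series": [
    [0.0,-0.002,0,0.015],
    [0.0,-0.004,0,0.03],
    [0.0002,-0.0063,0,0.05],
    [0.0002,-0.0063,0,0.05]
  ]
}}

```text
time: 18.6
ee_pos: [0.4768, -0.0206, 0.0508]
eef_rot: [0.966, 0.259, -0.0, 0.0]
ft_force: [1.2, -4.2, -0.5]
width: 0.0272
```

```bash
python3 -c "
from h import *
defl('d12')"
```

```text
t 18.60 yaw 29.99 edge-in-tool -4.58 deg (n 66 res 0.0001) head yaw 34.56  ft tool [-1.01  4.22  0.53] tqz -0.01 w 0.0272 L 0.1251 z 0.0508
```

The handle has given: the head stays at 34.5° while the tool moved on (edge -1.0° → -1.7° → -4.6°). One small step more will make it certain, and it is still far from the stop.

Call:
{"name": "move_arm", "arguments": {
  "series": [
    [0.0,-0.002,0,0.015],
    [0.0,-0.004,0,0.03],
    [0.0002,-0.0055,0,0.043],
    [0.0002,-0.0055,0,0.043]
  ]
}}

```text
time: 19.05
ee_pos: [0.4742, -0.0157, 0.0507]
eef_rot: [0.971, 0.238, -0.0, 0.0]
ft_force: [0.1, -3.7, 0.7]
width: 0.0271
```

```bash
python3 -c "
from h import *
defl('d13')
c=load('d13');cv2.imwrite('pics/d13c.png',cv2.resize(c['p'][0:400,200:440,::-1],None,fx=1.5,fy=1.5))"
```

```text
t 19.05 yaw 27.53 edge-in-tool -7.11 deg (n 66 res 0.0003) head yaw 34.64  ft tool [-1.6   3.38 -0.74] tqz 0.06 w 0.0271 L 0.1251 z 0.0507
```

View pics/d13c.png

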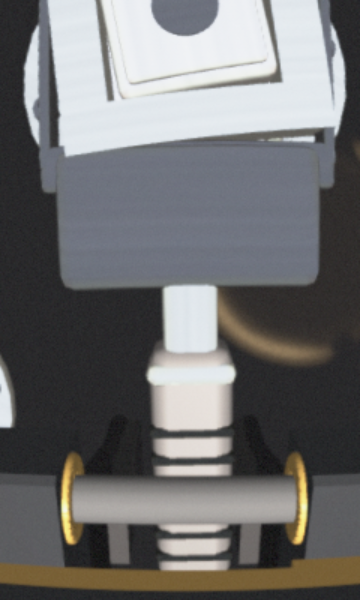

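The crop shows the handle and block rotated about 6° against the head, so the click is clear. I back off along the arc so the handle springs back gently, then open and lift.

Call:
{"name": "move_arm", "arguments": {
  "series": [
    [0.0001,0.004,0,-0.03],
    [0.0003,0.0075,0,-0.06],
    [0.0005,0.011,0,-0.09],
    [0.0009,0.0152,0,-0.122],
    [0.0009,0.0152,0,-0.122],
    [0.0009,0.0152,0,-0.122]
  ]
}}

```text
time: 19.7
ee_pos: [0.4821, -0.0281, 0.0507]
eef_rot: [0.955, 0.297, -0.0, -0.0]
ft_force: [-0.8, -0.1, -0.7]
width: 0.027
```

```bash
python3 -c "
from h import *
defl('d14')"
```

```text
t 19.70 yaw 34.52 edge-in-tool -0.36 deg (n 66 res 0.0001) head yaw 34.88  ft tool [-0.77 -0.35  0.67] tqz -0.00 w 0.0270 L 0.1246 z 0.0507
```

Call:
{"name": "move_arm", "arguments": {
  "series": [
    [0,0,0,0],
    [0,0,0,0],
    [0,0,0,0],
    [0,0,0,0]
  ],
  "claw": -0.05
}}

```text
time: 20.15
ee_pos: [0.4824, -0.0289, 0.0509]
eef_rot: [0.955, 0.297, 0.0, 0.0]
ft_force: [-0.3, -0.5, -0.8]
width: 0.0404
```

Call:
{"name": "move_arm", "arguments": {
  "series": [
    [0,0,-0.02,0],
    [0,0,-0.05,0],
    [0,0,-0.09,0],
    [0,0,-0.13,0],
    [-0.04,0,-0.16,0],
    [-0.04,0,-0.16,0],
    [-0.04,0,-0.16,0]
  ]
}}

```text
time: 20.85
ee_pos: [0.4495, -0.0522, 0.2114]
eef_rot: [0.955, 0.296, 0.001, 0.001]
ft_force: [0.3, -0.3, -1.5]
width: 0.0412
```

Run:
```python
from h import *
s=read_state();print(s['time'],s['ee_pos'],s['width'],s['ft_force'])
snap('wrist','w20');snap('scene','s20')
c=load('s20');cv2.imwrite('pics/s20c.png',cv2.resize(c['p'][190:350,210:410,::-1],None,fx=4,fy=4))
```

```text
20.85 [ 0.44947071 -0.05222023  0.2114388 ] 0.04118918491445043 [ 0.27695607 -0.33959119 -1.50411151]
```

View pics/w20.png

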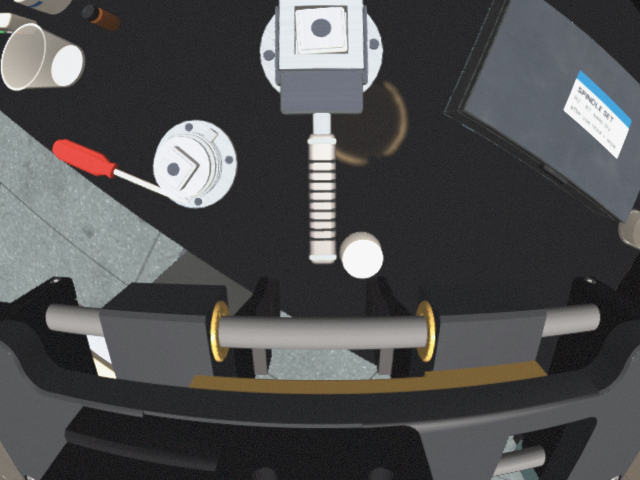

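View pics/s20c.png

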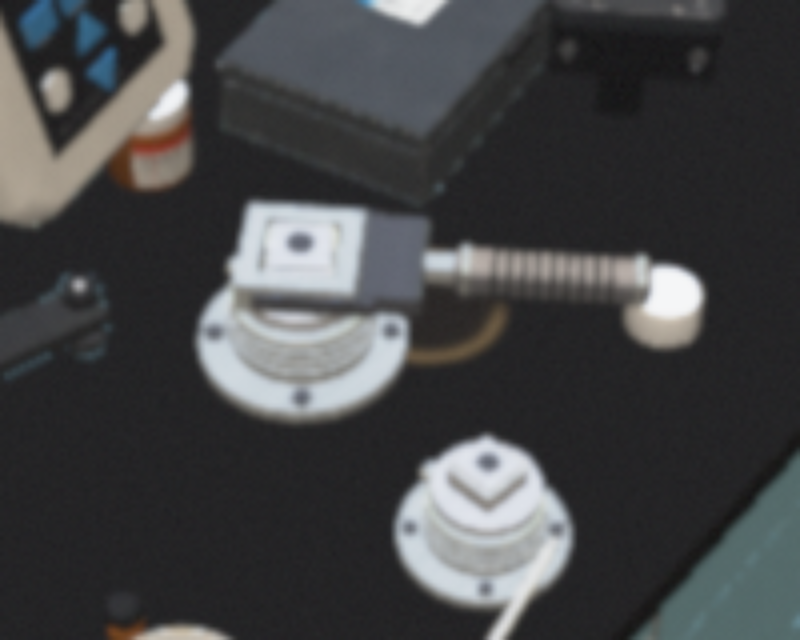

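Run:
```python
from h import *
c=load('w20')
def dp(u,v):
    o,dd=ray(c,u,v,True);z=(c['R']@dd)[2];return (o+dd*c['d'][v,u]/z).round(4)
for n,u,v in [('dot',321,27),('ringL',286,30),('ringR',356,30),('rearL',286,62),('rearR',356,62),('block',320,90),('grip1',322,160),('grip2',322,240),('cap',362,258)]: print(n,dp(u,v))
P=[onplane(c,u,v,.078,True) for u,v in [(322,125),(322,255)]];e=P[0]-P[1];print('handle',np.degrees(np.arctan2(e[1],e[0])))
P=[onplane(c,u,v,.078,True) for u,v in [(282,69),(360,69)]];e=P[1]-P[0];print('rear edge',np.degrees(np.arctan2(e[1],e[0]))+90)
print(read_state()['ft_force'])
```

```text
dot [0.5858 0.0409 0.0818]
ringL [0.5697 0.0635 0.0766]
ringR [0.6007 0.0177 0.0776]
rearL [0.5474 0.0479 0.0767]
rearR [0.5784 0.0026 0.0768]
block [0.5434 0.0128 0.0745]
grip1 [ 0.4979 -0.0203  0.0772]
grip2 [ 0.4437 -0.0574  0.0769]
cap [ 0.4385 -0.1094  0.023 ]
handle 34.433286495471826
rear edge 34.40474056765454
[-0.03838077  0.3875476  -0.17815885]
```

The ring top is level at about 0.077 m, the handle is back in line (34.43° against 34.40°), the cap has not moved, and the robot touches nothing. I hand the job in.

```bash
python3 -c "
from h import *
print(r.close_job(), read_state()['time'])"
```

```text
the job is handed in; nothing more can be done
the job is handed in; nothing more can be done
```

The wrench is seated on the larger cell's nut, the nut is tightened to the click, and the job is handed in at about 21 s. No verdict came back.

**Seating:** I gripped the wrench across its head, turned it about a quarter turn so the handle would miss the small cell, and lowered it onto the nut. I stopped at light contact, about 3 N.

**Tightening:** I pushed the handle clockwise in short steps. Nut plus play turned about 37° in total. The click came with the head standing at 34.5° while the handle went about 6° (0.1 rad) further, well short of the 0.34 rad stop. I then backed off, opened the gripper and lifted clear.

**Last checks:**
- **Seat:** the ring top read level at 0.077–0.078 m, against the 0.078 m expected when fully seated.
- **Handle:** it is back in line with the head, 34.43° against 34.40°.
- **Bystanders:** the cap is within a few millimetres of where it was measured before, and the rest looked unmoved in the pictures, though I did not measure them.
- **Contact:** the arm's force reading was near zero at hand-in.
- **Disagreement:** the wrist force at the click read about 4.2 N, noisy by about 1 N, against the 5.2 N expected. I therefore judged the click from the camera, not from force.

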